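Put a cheese away behind the safety catch

ROBOT

A 6-joint arm with a two-finger parallel gripper is mounted at the origin on the work surface. World frame = base frame: x ahead of the robot, y to its left, z up, the work surface at z = 0. Lengths are in m, angles in rad, forces in N, time in s.
With the tool pointing down it reaches from about 0.3 to 0.875 m from the base axis. Payload 6.4 kg.
Tool frame: the origin (TCP) lies at the very end of the fingers, on their centre line; the grasp point (between the pads) lies 19 mm behind it; z points along the fingers, x is the direction in which the jaws open and shut, and the axes are right-handed (so a half turn about z gives the same grasp; the last joint's range is limited). The gripper opens to 88 mm and grips with 3 to 60 N. Pads are 18 mm wide; open, the fingers measure 123 mm over their backs; the gripper's body (75 mm by 187 mm) begins 45 mm behind the grasp point.
Start: joints at [-1.357, 0.181, 1.607, -0, 1.354, -0.206], TCP at [0.234, -0.525, 0.239] pointing down, gripper open.
Joint ranges: [-2.99, 2.99], [-0.89, 2.07], [0.3, 2.58], [-1.14, 4.28], [0, 2.63], [-3.12, 3.12]. Speed limits (rad/s): [2.57, 2.57, 3.01, 3.14, 3.14, 3.14].

INTERFACE

Orientations are given as a rotation vector (axis times angle).
In Python, from station import ctrl, read_camera, ticket gives the robot as it stands. The module is installed in compiled form; this text tells all that it offers.
- The arm moves only by the tool move_arm, never from a script. Its arguments are lists of equal length, an entry for each row: "xyz": the shift along the tool's x, y, z scaled (see below), a list of three; "roll": the turn about the tool's z scaled (see below). In form: {"xyz": [[dx, dy, dz], ...], "roll": [roll, ...]}. A call has exactly 10 rows; each row is the pose to reach, as a shift and turn from the pose commanded when the call began, along the tool's axes at that moment; what a row does not reach only later rows make up. The controller multiplies each number of a shift by 0.4 m and each number of a turn by 90 degrees. A row lasts 1/8 s, in which the tool goes at most 62.5 mm and 10.7 degrees, less where a joint would pass 70% of its speed; a pose out of reach is approached as far as the arm can. A call with a number of a shift or a turn outside -1 to 1 is refused whole. A call with a gripper value outside its range is refused whole. "grip" is the closure, from -1 (fully open) to 1 (shut), so that 0 is half open, set as the call begins (left out, the last holds). The fingers move at their own pace and stop on an object; the grip force is fixed at half the most. Time passes only in rows, so rows that repeat a pose let the fingers close, or fill a call up. It gives the time, the measured TCP pose, the force and the opening at its end, in the units of the state.
- ctrl.observe(): the state, without advancing time (a new reading comes with each control period).
- read_camera(name): name is "scene" or "top" or "wrist"; returns a dict with "pixels" (420x560x3 uint8, red, green, blue), "depth" (420x560 float32, m along the optical axis (not along the pixel's ray), 0 where there is no reading), "vfov" (degrees; the focal length in pixels is half the picture's height over the tangent of half this angle, whatever the lens; pixels are square), "cx", "cy" (the principal point, pixels), "camera_from_world" (4x4, takes a point from world to camera coordinates). Camera axes: x right, y up, looking along -z (the intrinsics and any distortion apply to the point x, -y, -z); pixel columns grow to the right and rows downward; lengths in m; the calibration is good to about 2 mm. The wrist camera is an equidistant fisheye: a pixel r from the principal point sees the ray r / f radians off the axis. A picture is of the moment at which its call begins.
- ticket.finish_job(): hands the job in, once; it reports no verdict.
The state is a dict: "clock": time; "q": joint angles; "joint_vel": joint speeds; "joint_efforts": joint torques, N m; "tool_pos": TCP position; "tcp_rot": TCP orientation; "ft_force": force on the tool from outside, world axes, zero at the start; "wrist_torque": the same for the moment, N m; "gripper_width": opening from 0.0 (shut) to 1.0 (fully open).
Only numpy, scipy, OpenCV 4.12 (cv2) and the standard library are available. Lean on these libraries where they do the work, as an engineer would, in place of code of your own. Each camera call takes 0.05 s, during which the arm holds its last target. There are 200 camera calls.

TASK

Put the tall round cheese away in the small glass-fronted ripening cabinet: hold down the sprung safety catch hidden behind the top of the door while you draw the door open, swing the door wide, and pull the shelf right out by its tab. Stand the cheese upright on the empty front part of the shelf without dropping it, push the shelf fully home, and shut the door completely so that it is behind its catch again. Leave the two flat cheeses and the other things on the table where they are.

Things in the scene. Friction and masses are not known exactly. Their poses are not given: they have to be found in the camera images.
- cabinet: Low aluminium cabinet, fixed, 270 mm deep, 284 wide, 150 high. Origin: middle of its lower front edge, on the table; x runs into it, y to the hinge side, z up ('cabinet' coordinates below, mm). Its top panel begins 85 mm behind the door, so behind the door's top edge is a gap open above, y -130 to 130, with the catch and the shelf's tab in it.
- door (a joint): Angle, rad: 0 shut, to 1.9. White-framed clear door, no handle, 270 mm wide, 14 to 150 high, x -15 to 0 when shut; free end y -135 swings to -x. Starts 0 to 0.035. Until the catch is pressed it stops at 0.05, where its roller meets the hook; free past 0.15. Stays where left (0.12 N m). Shutting, it rides over the sloped hook (about 10 N at 200 mm from the hinge), which snaps up behind it.
- door_hinge (a point): Hinge line of the door, 150 mm above the table, at cabinet x -7.5, y 130, in the middle of the door's 15 mm thickness. It turns with the door: its -y axis points along the door to the free end, its +x axis out of the inner face.
- strike (a point): Middle of the rear face of a black block on the door's inner face near the free end; moves with the door. Block 22 mm thick (into the cabinet), 56 long, 121 to 148 mm high, centred 203 mm from the hinge. A finger standing on the catch plate can draw the door by this face. 235 to 251 mm from the hinge, a bracket with the roller reaches 40 mm behind the door.
- catch (a joint): How far the catch is pressed down, m: 0 up, 0.016 fully down. Spring 2 N at rest, 4.5 N fully down. Down 10 mm or more, its hook lets the door's roller pass; keep it down until the door is past about 0.07 rad.
- catch_plate (a point): Centre of the top of the catch's flat steel thumb plate, 60 mm in x, 50 in y, at cabinet x 32, y -75, 115 mm above the table when up. Moves straight down. Its front lies below the door's black block. The hook stands beside it, cabinet y -126 to -104.
- shelf (a joint): How far the shelf is pulled out toward cabinet -x, m: 0 home, 0.13 at its stop. Friction about 1.5 N.
- shelf_tab (a point): Dark upright tab on the shelf's front, to pull it by from above or push it by from the front: 10 mm thick in y, 36 long in x, from the shelf up to 130 mm above the table. The point is mid-length, 20 mm below the top; cabinet x 45, y 37.5 when home. Moves with the shelf.
- shelf_spot (a point): Centre of the shelf's empty front part, on its surface, 45 mm above the table; axes as the cabinet's; moves with the shelf; cabinet x 130, y 37.5 when home (under the top panel). The shelf is 145 mm wide in y with 8 mm rims; front rim 50 mm in front of this point; two flat cheeses fixed on the shelf begin 51 mm behind it.
- tall_c (a point): Centre of the tall round cheese, a pale drum 64 mm across and 48 mm high, about 160 g, standing on the tray (12 mm thick) with two flat ones; z up.
- flat_a: A flat round cheese, 64 mm across and 24 mm high, on the tray; origin under its centre. Leave alone.
- flat_b: The other flat round cheese, the same size. Leave alone.
- tray: Dark draining tray 350 by 120 mm, 12 mm thick, fixed; origin under its centre, x along it. The three cheeses stand on it in a row about 100 mm apart, in any order.
- bottle: White bottle 64 mm across, 170 mm high. Leave alone.
- jar: Jar 70 mm across, 90 mm high. Leave alone.
- bowl: Steel bowl 120 mm across, 50 mm high. Leave alone.
- mould: White open cheese mould (cup) 90 mm across, 80 mm high. Leave alone.
- brush: Brush 180 mm long, lying. Leave alone.
Things that resemble listed ones, but are neither listed nor needed, are in the scene too. What is shaped like the part that bears tall_c but red is not meant.

How it is judged:
By the outcome, as a careful person would: the job done as asked, in the order asked, and still so for the second after the job is handed in, with the robot touching nothing.
It also fails if it takes over 72 s, if anything falls off the work surface, if the arm or the gripper's body presses on something with over 40 N, if the wrist force passes 120 N, or if a joint passes its speed limit or range.

## Working session

There is one attempt and no reset: what is moved stays moved. The work goes in short steps, Python scripts to look and compute and a tool call to move; the robot and the scene stay as the last step left them, time stands still between calls to the robot, and variables do not carry over. Pictures are saved under pics/ and viewed, about 8 in all and at most 12, crops included, and the job is handed in when it is done.

Besides the shell and the picture viewer there is one more tool, called after ">>>" as a command line: name --pt "numbers of a row" for each row, then --argument value for the rest. move_arm: Moves the arm, as the interface text tells. Its arguments: {"type":"object","properties":{"xyz":{"type":"array","items":{"type":"array","items":{"type":"number"}}},"roll":{"type":"array","items":{"type":"number"}},"grip":{"type":"number"}},"required":["xyz","roll"]}

```bash
mkdir -p pics
cat > h.py <<'E'
import numpy as np, cv2
from station import ctrl, read_camera, ticket
from scipy.spatial.transform import Rotation as R
def snap(name,fn=None):
    c=read_camera(name)
    if fn: cv2.imwrite('pics/'+fn,c['pixels'][:,:,::-1])
    return c
def cloud(c):
    f=210/np.tan(np.radians(c['vfov'])/2); d=c['depth']
    v,u=np.mgrid[0:420,0:560]
    P=np.stack([(u-c['cx'])/f*d,-(v-c['cy'])/f*d,-d,np.ones_like(d)],-1)
    return (P@np.linalg.inv(c['camera_from_world']).T)[...,:3]
def st():
    s=ctrl.observe(); print(round(s['clock'],2),np.round(s['tool_pos'],4),np.round(s['tcp_rot'],3),'F',np.round(s['ft_force'],1),'w',round(s['gripper_width'],3),'q',np.round(s['q'],2)); return s
E
python3 - <<'E'
from h import *
s=st()
print(R.from_rotvec(s['tcp_rot']).as_matrix().round(3))
for n in('top','scene'):
    c=snap(n,n+'1.png'); np.save(n+'_P.npy',cloud(c)); np.save(n+'_c.npy',c['pixels']); print(n,c['vfov'],c['cx'],c['cy'],c['camera_from_world'].round(3).tolist())
E
```

```text
0.0 [ 0.2343 -0.5245  0.2378] [-2.635e+00  1.709e+00  2.000e-03] F [ 0.2 -0.  -0.4] w 1.0 q [-1.36  0.18  1.61 -0.    1.35 -0.21]
[[ 0.408 -0.913 -0.   ]
 [-0.913 -0.408  0.002]
 [-0.002 -0.    -1.   ]]
top 46.12339158439766 272.9244163283775 207.89562492347136 [[-0.028, -1.0, -0.006, 0.03], [0.983, -0.029, 0.179, -0.52], [-0.179, -0.001, 0.984, -1.583], [0.0, 0.0, 0.0, 1.0]]
scene 55.96219372385636 280.74215068884894 215.31272137381484 [[-0.647, 0.763, -0.005, 0.316], [-0.525, -0.44, 0.729, 0.176], [0.554, 0.474, 0.684, -1.432], [0.0, 0.0, 0.0, 1.0]]
```

View pics/top1.png

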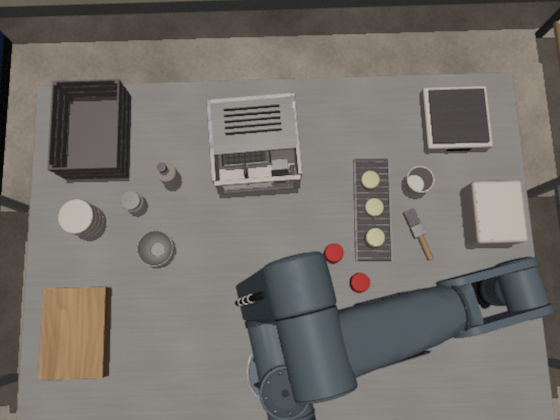

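View pics/scene1.png

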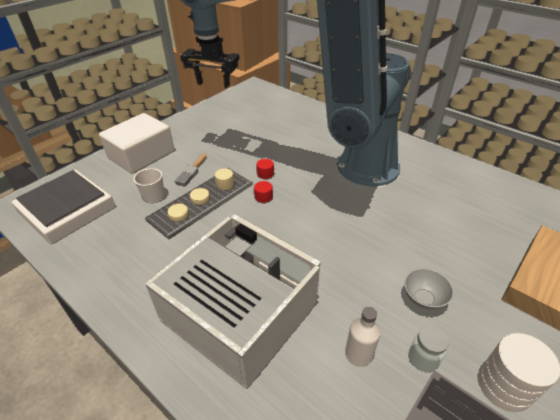

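The top view shows the cabinet around (254,140) with its front towards the robot, and the tray around (373,210) with three cheeses. The scene view shows the tall cheese at (224,179), which is the tray end nearest the robot, at about (375,238) in the top view.

Run:
```python
from h import *
P=np.load('top_P.npy');S=np.load('scene_P.npy')
# cabinet rim from both
for n,Q in(('top',P),('scene',S)):
    m=(abs(Q[...,2]-.15)<.008)&(Q[...,0]>.45)&(Q[...,0]<1.1)&(abs(Q[...,1]-.1)<.25)
    p=Q[m][:,:2]; print(n,len(p),np.median(Q[m][:,2]))
    r=cv2.minAreaRect((p*1000).astype(np.float32)); print(r,cv2.boxPoints(r).round().tolist())
    C=np.load(n+'_c.npy'); hsv=cv2.cvtColor(C,cv2.COLOR_RGB2HSV)
    m=((hsv[...,0]>18)&(hsv[...,0]<36)&(hsv[...,1]>50)&(Q[...,2]>.015)&(Q[...,2]<.09)&(Q[...,0]>.3)&(Q[...,0]<1)&(Q[...,1]<0)&(Q[...,1]>-.5)).astype(np.uint8)
    k,l,stt,cc=cv2.connectedComponentsWithStats(m)
    for i in range(1,k):
        if stt[i,4]>40:
            q=Q[l==i]; zt=np.percentile(q[:,2],95); t=q[q[:,2]>zt-.006]
            print(stt[i],zt.round(4),t.mean(0).round(4),((t.min(0)+t.max(0))/2).round(4),np.ptp(t,axis=0).round(3))
c=cv2.imread('pics/scene1.png')[200:360,140:330]
cv2.imwrite('pics/sc_crop.png',cv2.resize(c,None,fx=4,fy=3.7,interpolation=cv2.INTER_CUBIC))
c=cv2.imread('pics/top1.png')[85:200,195:315]
cv2.imwrite('pics/top_crop.png',cv2.resize(c,None,fx=5,fy=5,interpolation=cv2.INTER_CUBIC))
```

```text
top 5590 0.1500081581158953
((726.7282104492188, 141.4954071044922), (289.8148498535156, 425.3397216796875), 2.7612416744232178) [[572.0, 347.0], [592.0, -78.0], [882.0, -64.0], [861.0, 361.0]]
[361 171  18  19 152] 0.0424 [ 0.6184 -0.3176  0.0395] [ 0.611  -0.3118  0.043 ] [0.056 0.057 0.013]
[365 198  19  18 121] 0.0412 [ 0.523  -0.3256  0.0384] [ 0.5172 -0.3194  0.0401] [0.058 0.058 0.01 ]
[364 228  21  19 120] 0.0661 [ 0.4176 -0.3215  0.0626] [ 0.4142 -0.3112  0.0644] [0.056 0.055 0.009]
scene 10510 0.15003861113890588
((726.8438110351562, 140.15309143066406), (287.4932556152344, 426.5987548828125), 3.028231382369995) [[572.0, 346.0], [595.0, -80.0], [882.0, -65.0], [859.0, 361.0]]
[214 168  20  22 347] 0.0619 [ 0.4182 -0.3085  0.0596] [ 0.4169 -0.3101  0.0596] [0.06  0.063 0.007]
[190 188  20  17 267] 0.0384 [ 0.5216 -0.3164  0.0358] [ 0.5207 -0.3175  0.0365] [0.061 0.061 0.008]
[167 204  22  18 298] 0.0379 [ 0.6159 -0.3086  0.0356] [ 0.6143 -0.31    0.0358] [0.061 0.061 0.007]
```

View pics/top_crop.png

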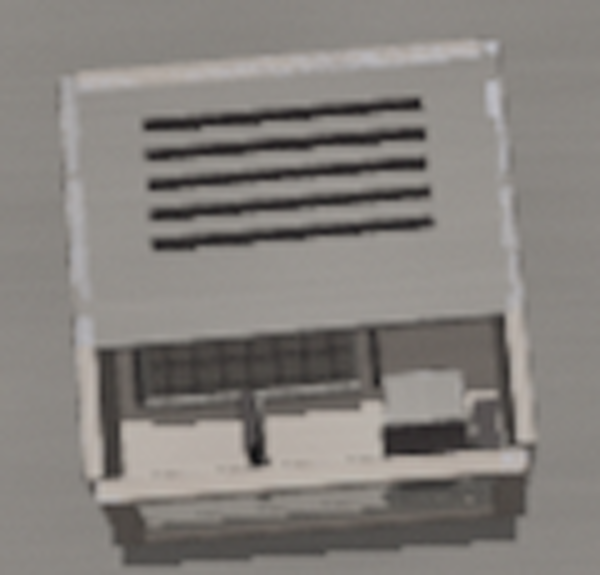

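The crop shows the catch plate at (425,395), the black strike at (425,435), the tab at (255,430) and the door's top edge along the bottom. The free end is on the right (-y).

Run:
```python
from h import *
for n in('top','scene'):
    Q=np.load(n+'_P.npy')
    m=((abs(Q[...,2]-.15)<.008)&(Q[...,0]>.45)&(Q[...,0]<1.1)&(Q[...,1]>-.1)&(Q[...,1]<.25))
    p=Q[m][:,:2]; r=cv2.minAreaRect((p*1000).astype(np.float32)); print(n,r,cv2.boxPoints(r).round(1).tolist())
Q=np.load('scene_P.npy'); C=np.load('scene_c.npy')
# yaw from top panel + side rims: exclude door (front 25mm)
b=np.array(cv2.boxPoints(r))
T=np.load('top_P.npy')
# heights in gap via top: print z map on a coarse grid along rows of crop
for r0 in range(165,186,2): print(r0,[int(1000*T[r0,c,2]) for c in range(212,304,4)])
m=(abs(Q[...,2]-.15)<.008)&(Q[...,0]>.45)&(Q[...,1]>-.1)&(Q[...,1]<.25)
p=Q[m][:,:2]*1000
# print front boundary and side boundary of the points
for y in range(-5,300,15):
    s=p[abs(p[:,1]-y)<4]; 
    if len(s): print(y,s[:,0].min().round(1),s[:,0].max().round(1))
for x in range(590,880,25):
    s=p[abs(p[:,0]-x)<4]
    if len(s): print('x',x,s[:,1].min().round(1),s[:,1].max().round(1))
```

```text
top ((730.1791381835938, 71.50822448730469), (290.9388732910156, 284.3923034667969), 3.123960018157959) [[577.2000122070312, 205.60000610351562], [592.7000122070312, -78.4000015258789], [883.2000122070312, -62.5], [867.7000122070312, 221.39999389648438]]
scene ((729.873046875, 71.39051818847656), (287.6498718261719, 288.4915771484375), 3.3230764865875244) [[577.9000244140625, 207.10000610351562], [594.7000122070312, -80.9000015258789], [881.7999877929688, -64.30000305175781], [865.0999755859375, 223.6999969482422]]
165 [151, 86, 3, 55, 55, 48, 44, 33, 119, 13, 22, 4, 14, 11, 16, 113, 115, 118, 118, 14, 127, 111, 144]
167 [151, 82, 6, 12, 7, 10, 11, 13, 130, 14, 10, 12, 12, 20, 16, 114, 116, 119, 112, 109, 120, 92, 150]
169 [147, 94, 14, 17, 8, 11, 8, 13, 125, 18, 14, 12, 15, 8, 15, 108, 145, 151, 147, 5, 125, 85, 152]
171 [151, 96, 13, 6, 14, 15, 13, 10, 127, 10, 11, 14, 12, 20, 15, 144, 141, 146, 148, 145, 122, 80, 151]
173 [155, 99, 10, 16, 1, 10, 14, 10, 128, 10, 13, 19, 4, 5, 18, 145, 149, 145, 146, 140, 130, 62, 152]
175 [155, 103, 16, 9, 10, 10, 3, 10, 107, 18, 11, 6, 6, 8, 8, 
[... 355 characters left out ...]
5, 106, 105, 96, 114, 1]
183 [-5, 148, 151, 155, 149, 150, 157, 141, 146, 138, 109, 109, 108, 96, 95, 97, 84, 84, 80, 72, 70, 85, 0]
185 [0, 139, 134, 115, 112, 104, 108, 104, 94, 89, 87, 83, 77, 74, 66, 64, 62, 58, 51, 43, 35, 58, -3]
-5 591.8 877.6
10 593.2 876.9
25 588.9 875.9
40 590.6 875.4
55 588.7 874.7
70 587.3 873.4
85 587.8 872.8
100 587.5 872.0
115 584.5 871.3
130 583.9 870.1
145 584.8 869.3
160 584.3 868.7
175 583.8 867.8
190 582.9 867.1
205 596.3 865.7
220 745.0 865.0
x 590 -69.6 200.0
x 615 -72.9 208.9
x 640 -74.6 209.5
x 665 -73.3 211.1
x 690 -75.2 213.1
x 715 -68.4 214.1
x 740 -68.6 215.8
x 765 -67.0 217.5
x 790 -64.9 218.6
x 815 -64.0 220.5
x 840 -62.1 221.7
x 865 -62.7 222.7
```

>>> move_arm --pt "-0.05 -0.1 0" --pt "-0.1 -0.2 0" --pt "-0.15 -0.3 0" --pt "-0.2 -0.4 0" --pt "-0.25 -0.5 0" --pt "-0.3 -0.6 0" --pt "-0.35 -0.7 0" --pt "-0.4 -0.8 0" --pt "-0.45 -0.9 0" --pt "-0.5 -0.99 0" --roll '[-0.1,-0.2,-0.3,-0.4,-0.5,-0.6,-0.7,-0.8,-0.9,-1]' --grip 1

```text
clock: 1.35
tool_pos: [0.5151, -0.1796, 0.2383]
tcp_rot: [-3.07, -0.663, 0.001]
ft_force: [0.1, -0.9, 0.7]
gripper_width: 0.002
```

```bash
cat >> h.py <<'E'
O=np.array([.603,.065]); TH=.057
def cab(p):
    c,s=np.cos(TH),np.sin(TH); d=(np.asarray(p)[...,:2]-O)*1000; return d@np.array([[c,-s],[s,c]])
def wld(p):
    c,s=np.cos(TH),np.sin(TH); return O+np.array([[c,-s],[s,c]])@np.array(p,float)/1000
def yaw(s):
    m=R.from_rotvec(s['tcp_rot']).as_matrix(); return np.arctan2(m[1,0],m[0,0])
def rel(w,z,a):   # tool-unit shift and roll from here to world xy w (m), z, yaw a
    s=st(); y=yaw(s); d=np.asarray(w)-s['tool_pos'][:2]
    x=np.array([np.cos(y),np.sin(y)]); yy=np.array([np.sin(y),-np.cos(y)])
    da=np.degrees(np.arctan2(np.sin(a-y),np.cos(a-y)))
    print('cab',cab(s['tool_pos']).round(1),'z',round(s['tool_pos'][2],4),'yaw',round(y,3),'shift',np.round([d@x/.4,d@yy/.4,(s['tool_pos'][2]-z)/.4],3),'roll',round(-da/90,3))
E
python3 - <<'E'
from h import *
rel(wld([46,-75]),.2,np.pi/2+TH)
P=np.load('scene_P.npy')
m=((P[...,2]>.02)&(P[...,1]>.25)&(P[...,0]>.2)&(P[...,0]<.8)&(P[...,1]<.7)).astype(np.uint8)
k,l,t,c=cv2.connectedComponentsWithStats(m)
for i in range(1,k):
    if t[i,4]>100: q=P[l==i]; print(q.min(0).round(3),q.max(0).round(3))
E
```

```text
1.35 [ 0.5151 -0.1796  0.2383] [-3.07e+00 -6.63e-01  1.00e-03] F [ 0.1 -0.9  0.7] w 0.002 q [-0.55  0.12  1.68  0.    1.34 -0.98]
cab [-101.7 -239.2] z 0.2383 yaw 0.425 shift [ 0.492 -0.25   0.096] roll -0.766
[0.2  0.56 0.02] [0.285 0.688 0.065]
[0.342 0.348 0.02 ] [0.462 0.466 0.054]
[0.615 0.331 0.02 ] [0.673 0.394 0.173]
[0.524 0.445 0.02 ] [0.59  0.514 0.094]
[0.447 0.585 0.02 ] [0.557 0.694 0.13 ]
[0.649 0.51  0.02 ] [0.762 0.644 0.143]
```

>>> move_arm --pt "0.07 -0.035 0.0" --pt "0.14 -0.07 0.0" --pt "0.21 -0.105 0.0" --pt "0.28 -0.14 0" --pt "0.35 -0.175 0" --pt "0.42 -0.21 0" --pt "0.49 -0.25 0.0" --pt "0.49 -0.25 0.05" --pt "0.49 -0.25 0.1" --pt "0.49 -0.25 0.1" --roll '[-0.1,-0.2,-0.3,-0.4,-0.5,-0.6,-0.7,-0.766,-0.766,-0.766]'

```text
clock: 2.6
tool_pos: [0.6509, -0.0098, 0.1958]
tcp_rot: [-2.162, -2.273, 0.004]
ft_force: [0.0, 0.7, -0.1]
gripper_width: 0.004
```

Run:
```python
from h import *
rel(wld([46,-75]),.2,np.pi/2+TH)
c=snap('wrist','w1.png'); print(c['vfov'],c['cx'],c['cy'])
c=read_camera('scene'); im=c['pixels'][180:340,130:340,::-1]; cv2.imwrite('pics/s2.png',cv2.resize(im,None,fx=3.7,fy=3.7,interpolation=cv2.INTER_CUBIC))
```

```text
2.6 [ 0.6509 -0.0098  0.1958] [-2.162 -2.273  0.004] F [ 0.   0.7 -0.1] w 0.004 q [-0.2   0.39  1.44 -0.    1.32 -1.82]
cab [ 43.6 -77.4] z 0.1958 yaw 1.621 shift [ 0.006  0.006 -0.011] roll -0.005
65.70646984690485 284.0748152686508 208.16966634440746
```

View pics/w1.png

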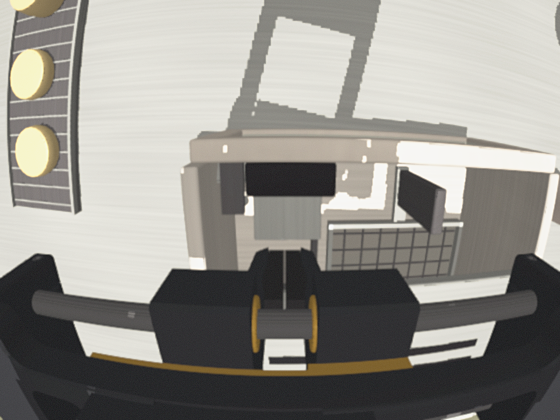

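View pics/s2.png

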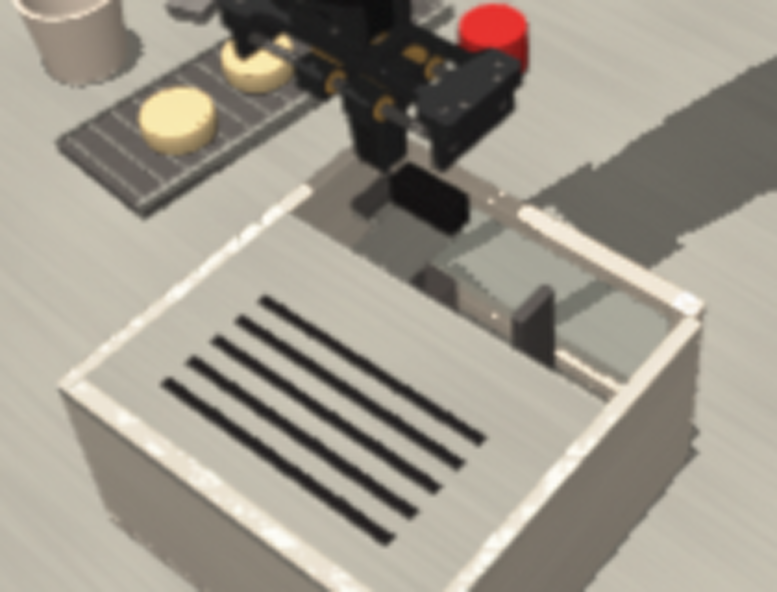

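The wrist view shows the plate (columns 255-322) and the black strike (246-335), both centred on the closed fingers (about 285). The scene crop agrees, and the body's long side runs along the jaws.

>>> move_arm --pt "0.006 0.006 0.05" --pt "0.006 0.006 0.1" --pt "0.006 0.006 0.15" --pt "0.006 0.006 0.18" --pt "0.006 0.006 0.2" --pt "0.006 0.006 0.215" --pt "0.006 0.006 0.23" --pt "0.006 0.006 0.24" --pt "0.006 0.006 0.24" --pt "0.006 0.006 0.24" --roll '[0,0,0,0,0,0,0,0,0,0]'

```text
clock: 3.95
tool_pos: [0.6552, -0.0074, 0.1032]
tcp_rot: [2.162, 2.278, 0.0]
ft_force: [-1.3, -0.2, 3.5]
gripper_width: 0.003
```

Run:
```python
from h import *
rel(wld([46,-75]),.1,np.pi/2+TH)
```

```text
3.95 [ 0.6552 -0.0074  0.1032] [2.162 2.278 0.   ] F [-1.3 -0.2  3.5] w 0.003 q [-0.19  0.49  1.49 -0.    1.16 -1.82]
cab [ 48.  -75.2] z 0.1032 yaw 1.623 shift [ 0.001 -0.005  0.008] roll -0.003
```

>>> move_arm --pt "0 -0.01 0.005" --pt "0 -0.035 0.005" --pt "0 -0.05 0.005" --pt "0 -0.07 0.005" --pt "0 -0.09 0.005" --pt "0 -0.11 0.005" --pt "0 -0.135 0.005" --pt "0 -0.16 0.005" --pt "0 -0.19 0.005" --pt "0 -0.22 0.005" --roll '[0,0,0,0,0,0,0,0,0,0]'

```text
clock: 5.2
tool_pos: [0.5652, -0.0117, 0.0998]
tcp_rot: [-2.161, -2.277, 0.002]
ft_force: [0.9, -0.3, -0.2]
gripper_width: 0.006
```

```bash
cat >> h.py <<'E'
def doorP(phi,r,d):
    H=np.array([-7.5,130]); return H+r*np.array([-np.sin(phi),-np.cos(phi)])+d*np.array([np.cos(phi),-np.sin(phi)])
def door():
    P=cloud(read_camera('top')); m=(P[...,2]>.13)&(P[...,2]<.165); p=cab(P[m]); q=p[(p[:,0]<-3)&(p[:,0]>-290)&(abs(p[:,1]-60)<200)]
    h=np.array([-7.5,130]);v=q-h;r=np.hypot(*v.T); k=(r>60)&(r<275); a=np.arctan2(-v[k,0],-v[k,1]); print('door n',k.sum(),'ang',np.percentile(a,[10,50,90]).round(3))
E
python3 - <<'E'
from h import *
rel(wld([46,-75]),.1,np.pi/2+TH); door()
E
```

```text
5.2 [ 0.5652 -0.0117  0.0998] [-2.161e+00 -2.277e+00  2.000e-03] F [ 0.9 -0.3 -0.2] w 0.006 q [-0.23  0.32  1.74 -0.    1.08 -1.85]
cab [-42.1 -74.4] z 0.0998 yaw 1.623 shift [-0.001  0.22  -0.   ] roll -0.003
door n 127 ang [0.279 0.352 0.46 ]
```

Run:
```python
from h import *
s=ctrl.observe(); c=cab(s['tool_pos']); print(c)
for ph in [.35,.4,.5,.62,.74,.86,.98,1.1,1.22,1.34,1.45,1.55,1.65,1.72]:
    p=doorP(ph,200,37.5); d=(p-c)/400; print(ph,p.round(),'tool',d[1].round(3),d[0].round(3),'roll',round((ph-.0)/(np.pi/2),3))
```

```text
[-43.31664838 -74.24252363]
0.35 [-41. -71.] tool 0.009 0.006 roll 0.223
0.4 [-51. -69.] tool 0.014 -0.019 roll 0.255
0.5 [-70. -63.] tool 0.027 -0.068 roll 0.318
0.62 [-93. -55.] tool 0.049 -0.125 roll 0.395
0.74 [-115.  -43.] tool 0.078 -0.178 roll 0.471
0.86 [-135.  -29.] tool 0.113 -0.228 roll 0.547
0.98 [-153.  -13.] tool 0.154 -0.273 roll 0.624
1.1 [-169.    6.] tool 0.2 -0.314 roll 0.7
1.22 [-182.   26.] tool 0.251 -0.348 roll 0.777
1.34 [-194.   48.] tool 0.305 -0.376 roll 0.853
1.45 [-202.   69.] tool 0.357 -0.396 roll 0.923
1.55 [-207.   88.] tool 0.406 -0.408 roll 0.987
1.65 [-210.  108.] tool 0.457 -0.416 roll 1.05
1.72 [-211.  123.] tool 0.492 -0.419 roll 1.095
```

>>> move_arm --pt "0.014 -0.019 0" --pt "0.027 -0.068 0" --pt "0.049 -0.125 0" --pt "0.078 -0.178 0" --pt "0.113 -0.228 0" --pt "0.154 -0.273 0" --pt "0.2 -0.314 0" --pt "0.25 -0.348 0" --pt "0.305 -0.376 0" --pt "0.357 -0.396 0" --roll '[0.1,0.2,0.3,0.38,0.46,0.54,0.62,0.7,0.78,0.85]'

```text
clock: 6.5
tool_pos: [0.4002, 0.1228, 0.1004]
tcp_rot: [3.11, 0.445, -0.002]
ft_force: [1.0, -0.1, -0.1]
gripper_width: 0.006
```

Run:
```python
from h import *
door()
for ph in [1.5,1.6,1.7,1.8]: print(ph); rel(wld(doorP(ph,200,35)),.1,np.pi/2+TH-ph)
```

```text
door n 159 ang [1.392 1.468 1.504]
1.5
6.55 [0.399  0.1244 0.1003] [-3.11e+00 -4.39e-01  3.00e-03] F [-1.4  1.2 -0.7] w 0.002 q [ 0.02  0.01  2.1   0.    1.03 -0.26]
cab [-200.2   70.9] z 0.1003 yaw 0.28 shift [-0.005 -0.027  0.001] roll 0.097
1.6
6.55 [0.399  0.1244 0.1003] [-3.11e+00 -4.39e-01  3.00e-03] F [-1.4  1.2 -0.7] w 0.002 q [ 0.02  0.01  2.1   0.    1.03 -0.26]
cab [-200.2   70.9] z 0.1003 yaw 0.28 shift [-0.003 -0.077  0.001] roll 0.161
1.7
6.55 [0.399  0.1244 0.1003] [-3.11e+00 -4.39e-01  3.00e-03] F [-1.4  1.2 -0.7] w 0.002 q [ 0.02  0.01  2.1   0.    1.03 -0.26]
cab [-200.2   70.9] z 0.1003 yaw 0.28 shift [ 0.003 -0.128  0.001] roll 0.224
1.8
6.55 [0.399  0.1244 0.1003] [-3.11e+00 -4.39e-01  3.00e-03] F [-1.4  1.2 -0.7] w 0.002 q [ 0.02  0.01  2.1   0.    1.03 -0.26]
cab [-200.2   70.9] z 0.1003 yaw 0.28 shift [ 0.015 -0.177  0.001] roll 0.288
```

>>> move_arm --pt "-0.003 -0.03 0" --pt "-0.003 -0.077 0" --pt "0.003 -0.128 0" --pt "0.01 -0.155 0" --pt "0.01 -0.155 0" --pt "0.01 -0.09 0" --pt "0.01 -0.05 -0.05" --pt "0.01 0.0 -0.15" --pt "0.01 0.05 -0.2" --pt "0.01 0.05 -0.2" --roll '[0.07,0.14,0.2,0.2,0.2,0.2,0.15,0.05,-0.05,-0.15]'

```text
clock: 7.8
tool_pos: [0.4128, 0.1026, 0.1827]
tcp_rot: [3.031, 0.82, 0.006]
ft_force: [0.9, -0.9, -0.4]
gripper_width: 0.006
```

Run:
```python
from h import *
door()
rel(wld([45,37.5]),.105,np.pi/2+TH)
c=read_camera('top'); T=cloud(c); m=(T[...,2]>.1)&(T[...,2]<.14); p=cab(T[m]); k=(p[:,0]>15)&(p[:,0]<80)&(abs(p[:,1]-37)<30); print('tab',k.sum(),p[k].mean(0),p[k].min(0),p[k].max(0))
```

```text
door n 207 ang [1.771 1.801 1.835]
7.85 [0.4119 0.103  0.1818] [3.029e+00 8.300e-01 3.000e-03] F [ 0.5 -0.7 -0.4] w 0.005 q [-0.04 -0.11  2.03 -0.    1.22 -0.57]
cab [-188.6   48.8] z 0.1818 yaw 0.535 shift [0.506 0.294 0.192] roll -0.696
tab 43 [33.13664917 35.75996774] [18.28802928 31.52940119] [52.88915214 40.63204318]
```

>>> move_arm --pt "0.07 0.04 0" --pt "0.14 0.08 0" --pt "0.21 0.12 0" --pt "0.28 0.16 0" --pt "0.35 0.2 0" --pt "0.42 0.245 0" --pt "0.48 0.28 0" --pt "0.503 0.292 0" --pt "0.503 0.292 0" --pt "0.503 0.292 0" --roll '[-0.1,-0.2,-0.3,-0.4,-0.5,-0.6,-0.696,-0.696,-0.696,-0.696]' --grip 0

```text
clock: 9.15
tool_pos: [0.6426, 0.1039, 0.1804]
tcp_rot: [-2.171, -2.269, 0.001]
ft_force: [-0.7, -0.0, -0.2]
gripper_width: 0.5
```

Run:
```python
from h import *
rel(wld([45,37.5]),.102,np.pi/2+TH)
c=snap('wrist','w2.png');
```

```text
9.15 [0.6426 0.1039 0.1804] [-2.171e+00 -2.269e+00  1.000e-03] F [-0.7 -0.  -0.2] w 0.5 q [-0.02  0.4   1.45 -0.    1.29 -1.64]
cab [41.7 36.6] z 0.1804 yaw 1.615 shift [0.002 0.008 0.196] roll -0.008
```

View pics/w2.png

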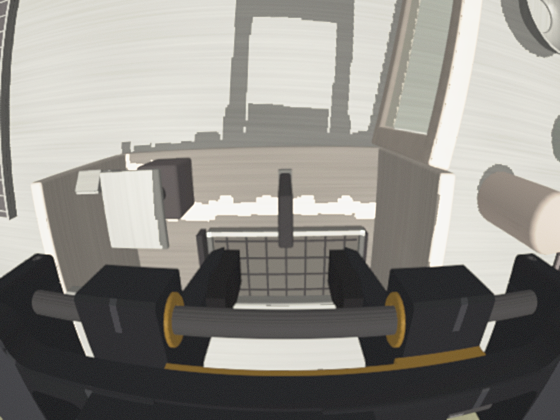

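The door stands wide open at right, and the tab (column 286) is centred between the fingers (210 and 360). I'll descend and grip it.

>>> move_arm --pt "0.002 0.008 0.05" --pt "0.002 0.008 0.1" --pt "0.002 0.008 0.15" --pt "0.002 0.008 0.19" --pt "0.002 0.008 0.196" --pt "0.002 0.008 0.196" --pt "0.002 0.008 0.196" --pt "0.002 0.008 0.196" --pt "0.002 0.008 0.196" --pt "0.002 0.008 0.196" --roll '[-0.008,-0.008,-0.008,-0.008,-0.008,-0.008,-0.008,-0.008,-0.008,-0.008]'

```text
clock: 10.45
tool_pos: [0.6468, 0.1047, 0.1025]
tcp_rot: [2.155, 2.285, 0.0]
ft_force: [-0.3, 0.3, 0.8]
gripper_width: 0.496
```

>>> move_arm --pt "0 0 0" --pt "0 0 0" --pt "0 0 0" --pt "0 0 0" --pt "0 -0.02 0" --pt "0 -0.05 0" --pt "0 -0.08 0" --pt "0 -0.12 0" --pt "0 -0.16 0" --pt "0 -0.2 0" --roll '[0,0,0,0,0,0,0,0,0,0]' --grip 1

```text
clock: 11.7
tool_pos: [0.5656, 0.1003, 0.1023]
tcp_rot: [-2.155, -2.285, -0.0]
ft_force: [1.2, 2.7, -1.9]
gripper_width: 0.109
```

Run:
```python
from h import *
rel(wld([-85,37.5]),.102,np.pi/2+TH)
```

```text
11.7 [0.5656 0.1003 0.1023] [-2.155 -2.285 -0.   ] F [ 1.2  2.7 -1.9] w 0.109 q [-0.03  0.34  1.71  0.    1.09 -1.66]
cab [-35.4  37.4] z 0.1023 yaw 1.629 shift [ 0.    -0.124  0.001] roll 0.001
```

>>> move_arm --pt "0 -0.04 0" --pt "0 -0.08 0" --pt "0 -0.11 0" --pt "0 -0.122 0" --pt "0 -0.128 0" --pt "0 -0.13 0" --pt "0 -0.13 0" --pt "0 -0.13 0" --pt "0 -0.13 0" --pt "0 -0.13 0" --roll '[0,0,0,0,0,0,0,0,0,0]'

```text
clock: 12.95
tool_pos: [0.5223, 0.0979, 0.1032]
tcp_rot: [2.149, 2.275, 0.023]
ft_force: [33.7, 9.6, -28.4]
gripper_width: 0.11
```

Run:
```python
from h import *
rel(wld([-85,37.5]),.102,np.pi/2+TH)
```

```text
12.95 [0.5223 0.0979 0.1032] [2.149 2.275 0.023] F [ 33.7   9.6 -28.4] w 0.11 q [-0.04  0.24  1.84  0.    1.05 -1.67]
cab [-78.7  37.4] z 0.1032 yaw 1.628 shift [ 0.    -0.016  0.003] roll 0.0
```

>>> move_arm --pt "0 0.01 0" --pt "0 0.012 0" --pt "0 0.012 0" --pt "0 0.012 0" --pt "0 0.012 -0.04" --pt "0 0.012 -0.1" --pt "0 0.012 -0.17" --pt "0 0.012 -0.24" --pt "0 0.012 -0.3" --pt "0 0.012 -0.3" --roll '[0,0,0,0,0,0,0,0,0,0]' --grip 0

```text
clock: 14.2
tool_pos: [0.5213, 0.0973, 0.2254]
tcp_rot: [2.152, 2.283, 0.006]
ft_force: [-0.5, -0.1, 0.2]
gripper_width: 0.501
```

Run:
```python
from h import *
rel([.4175,-.310],.25,0.0)
c=snap('scene','s3.png'); T=cloud(c); m=(T[...,2]>.112)&(T[...,2]<.135); p=cab(T[m]); k=(p[:,0]>-115)&(p[:,0]<-50)&(abs(p[:,1]-37)<25); print('tab',k.sum(),p[k].mean(0),p[k].min(0),p[k].max(0))
```

```text
14.2 [0.5213 0.0973 0.2254] [2.152 2.283 0.006] F [-0.5 -0.1  0.2] w 0.501 q [-0.04  0.09  1.74 -0.    1.31 -1.67]
cab [-79.7  36.9] z 0.2254 yaw 1.629 shift [-1.001 -0.319 -0.062] roll 1.037
tab 79 [-81.36464621  40.01758939] [-100.39402367   33.73142373] [-65.62311463  43.98578563]
```

View pics/s3.png

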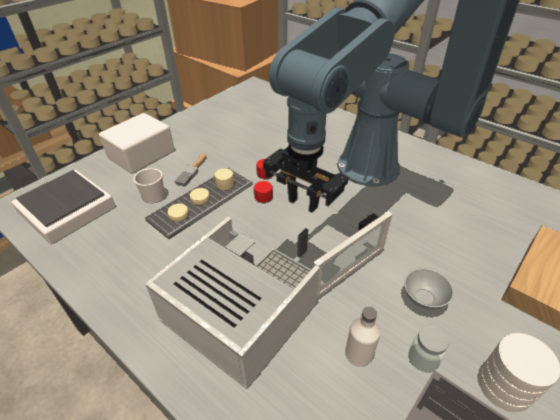

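Tab centre is at cabinet x ≈ -83, so the shelf is out about 128 mm, and the door is wide open. Next is the cheese.

>>> move_arm --pt "-0.12 -0.04 -0.02" --pt "-0.24 -0.08 -0.02" --pt "-0.37 -0.12 -0.02" --pt "-0.5 -0.16 0" --pt "-0.62 -0.2 0" --pt "-0.75 -0.24 0" --pt "-0.87 -0.28 0.05" --pt "-0.96 -0.31 0.1" --pt "-1 -0.319 0.15" --pt "-1 -0.319 0.2" --roll '[0,0,0,0,0,0,0,0,0,0]' --grip -1

```text
clock: 15.5
tool_pos: [0.4146, -0.3102, 0.1403]
tcp_rot: [-2.157, -2.281, -0.0]
ft_force: [-0.0, 0.9, 0.2]
gripper_width: 1.005
```

Run:
```python
from h import *
rel([.4175,-.310],.029,np.pi/2+TH)
c=snap('wrist','w3.png');
```

```text
15.5 [ 0.4146 -0.3102  0.1403] [-2.157 -2.281 -0.   ] F [-0.   0.9  0.2] w 1.005 q [-0.87  0.17  1.83 -0.    1.14 -2.5 ]
cab [-209.5 -363.9] z 0.1403 yaw 1.627 shift [0.    0.007 0.278] roll -0.001
```

View pics/w3.png

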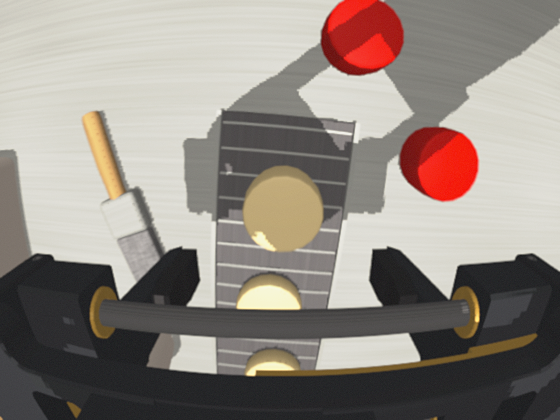

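Run:
```python
from h import *
c=read_camera('wrist'); M=c['camera_from_world']; f=210/np.tan(np.radians(c['vfov'])/2)
for p in [(.4175,-.31,.06),(.521,-.317,.036)]:
    q=M@np.array([*p,1]); x,y,z=q[0],-q[1],-q[2]; r=np.hypot(x,y); t=np.arctan2(r,z)
    print(c['cx']+f*t*x/r,c['cy']+f*t*y/r)
```

```text
281.75024976108625 222.29677682893322
268.11451729100645 319.4597699869819
```

Run:
```python
from h import *
c=read_camera('wrist'); f=210/np.tan(np.radians(c['vfov'])/2); d=c['depth']
v,u=np.mgrid[0:420,0:560]; a=u-c['cx'];b=v-c['cy'];r=np.hypot(a,b)+1e-9;t=r/f
x=np.tan(t)*a/r*d; y=np.tan(t)*b/r*d
P=(np.stack([x,-y,-d,np.ones_like(d)],-1)@np.linalg.inv(c['camera_from_world']).T)[...,:3]
print('cam',np.linalg.inv(c['camera_from_world'])[:3,3])
hsv=cv2.cvtColor(c['pixels'],cv2.COLOR_RGB2HSV)
m=((hsv[...,0]>15)&(hsv[...,0]<36)&(hsv[...,1]>60)&(v>150)&(v<270)&(abs(u-283)<60))
q=P[m]; zt=np.percentile(q[:,2],90);k=abs(q[:,2]-np.median(q[:,2]))<.006;print(zt,np.median(q[:,2]),q[k].min(0),q[k].max(0),q[k].mean(0),u[m].min(),u[m].max(),v[m].min(),v[m].max())
```

```text
cam [ 0.34192161 -0.3135576   0.28360841]
0.05920907747725323 0.058236789558515495 [ 0.3848083  -0.34236554  0.05224339] [ 0.44419965 -0.2826295   0.06082059] [ 0.41249517 -0.31198562  0.05823151] 238 319 167 254
```

>>> move_arm --pt "0 0.002 0.05" --pt "0 0.002 0.1" --pt "0 0.002 0.15" --pt "0 0.002 0.2" --pt "0 0.002 0.24" --pt "0 0.002 0.265" --pt "0 0.002 0.275" --pt "0 0.002 0.275" --pt "0 0.002 0.275" --pt "0 0.002 0.275" --roll '[0,0,0,0,0,0,0,0,0,0]'

```text
clock: 16.9
tool_pos: [0.4168, -0.3097, 0.0328]
tcp_rot: [2.155, 2.285, -0.0]
ft_force: [-0.7, -0.8, 0.5]
gripper_width: 1.0
```

>>> move_arm --pt "0 0 0" --pt "0 0 0" --pt "0 0 0" --pt "0 0 0" --pt "0 0 -0.02" --pt "0 0 -0.07" --pt "0 0 -0.15" --pt "0 0 -0.23" --pt "0 0 -0.31" --pt "0 0 -0.37" --roll '[0,0,0,0,0,0,0,0,0,0]' --grip 1

```text
clock: 18.15
tool_pos: [0.4167, -0.3094, 0.1821]
tcp_rot: [2.155, 2.285, -0.0]
ft_force: [-0.7, -0.7, -1.0]
gripper_width: 0.708
```

Run:
```python
from h import *
rel(wld([0,23]),.2,np.pi/2+TH)
```

```text
18.15 [ 0.4167 -0.3094  0.1821] [ 2.155  2.285 -0.   ] F [-0.7 -0.7 -1. ] w 0.708 q [-0.87  0.11  1.8   0.    1.22 -2.5 ]
cab [-207.3 -363.2] z 0.1821 yaw 1.629 shift [ 0.965  0.52  -0.045] roll 0.001
```

>>> move_arm --pt "0.06 0.03 -0.03" --pt "0.17 0.09 -0.045" --pt "0.29 0.155 -0.045" --pt "0.41 0.22 -0.045" --pt "0.53 0.285 -0.045" --pt "0.65 0.35 -0.045" --pt "0.77 0.415 -0.045" --pt "0.88 0.475 -0.045" --pt "0.95 0.51 -0.045" --pt "0.965 0.52 -0.045" --roll '[0,0,0,0,0,0,0,0,0,0]'

```text
clock: 19.4
tool_pos: [0.6016, 0.09, 0.1982]
tcp_rot: [-2.152, -2.288, 0.0]
ft_force: [-0.6, -0.0, -1.9]
gripper_width: 0.709
```

Run:
```python
from h import *
rel(wld([0,23]),.064,np.pi/2+TH)
c=snap('wrist','w4.png');
```

```text
19.4 [0.6016 0.09   0.1982] [-2.152 -2.288  0.   ] F [-0.6 -0.  -1.9] w 0.709 q [-0.05  0.29  1.56  0.    1.29 -1.68]
cab [ 0. 25.] z 0.1982 yaw 1.632 shift [-0.005 -0.     0.336] roll 0.003
```

View pics/w4.png

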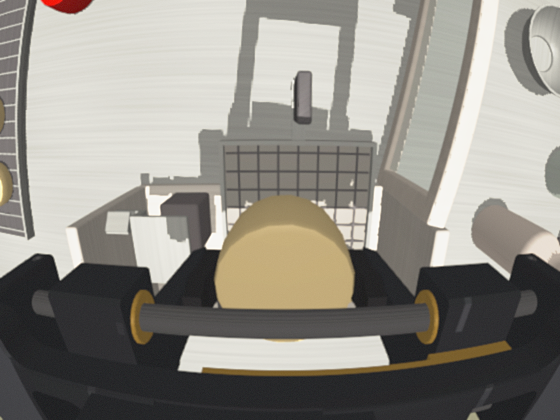

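The cheese is held over the shelf's front part, slightly towards -y as planned, and the tab is at (303,97). Descending.

>>> move_arm --pt "0 0 0.05" --pt "0 0 0.1" --pt "0 0 0.15" --pt "0 0 0.2" --pt "0 0 0.25" --pt "0 0 0.29" --pt "0 0 0.31" --pt "0 0 0.32" --pt "0 0 0.328" --pt "0 0 0.334" --roll '[0,0,0,0,0,0,0,0,0,0]'

```text
clock: 20.7
tool_pos: [0.6022, 0.0881, 0.0653]
tcp_rot: [2.155, 2.285, 0.001]
ft_force: [-3.8, 0.1, 14.4]
gripper_width: 0.712
```

Run:
```python
from h import *
rel(wld([0,23]),.064,np.pi/2+TH)
```

```text
20.7 [0.6022 0.0881 0.0653] [2.155e+00 2.285e+00 1.000e-03] F [-3.8  0.1 14.4] w 0.712 q [-0.05  0.46  1.64  0.    1.05 -1.68]
cab [ 0.5 23.1] z 0.0653 yaw 1.629 shift [-0.    -0.001  0.003] roll 0.001
```

>>> move_arm --pt "0 0 0" --pt "0 0 0" --pt "0 0 0" --pt "0 0 -0.01" --pt "0 0 -0.05" --pt "0 0 -0.1" --pt "0 0 -0.16" --pt "0 0 -0.22" --pt "0 0 -0.28" --pt "0 0 -0.34" --roll '[0,0,0,0,0,0,0,0,0,0]' --grip -0.75

```text
clock: 21.95
tool_pos: [0.602, 0.0881, 0.2035]
tcp_rot: [2.154, 2.284, 0.002]
ft_force: [-0.2, -0.0, 0.1]
gripper_width: 0.875
```

Run:
```python
from h import *
rel(wld([-130,37.5]),.1,np.pi/2+TH)
c=snap('wrist','w5.png');
```

```text
21.95 [0.602  0.0881 0.2035] [2.154e+00 2.284e+00 2.000e-03] F [-0.2 -0.   0.1] w 0.875 q [-0.05  0.28  1.56 -0.    1.3  -1.68]
cab [ 0.3 23.1] z 0.2035 yaw 1.629 shift [ 0.036 -0.326  0.259] roll 0.001
```

View pics/w5.png

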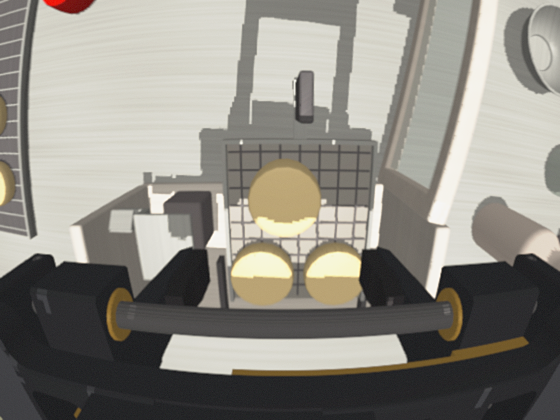

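The cheese stands upright on the shelf's front at (285,198), with the two flat shelf cheeses behind it. Now I'll go in front of the tab with the fingers shut.

>>> move_arm --pt "0.01 -0.1 0" --pt "0.02 -0.2 0" --pt "0.036 -0.28 0" --pt "0.036 -0.33 0" --pt "0.036 -0.335 0.04" --pt "0.036 -0.335 0.1" --pt "0.036 -0.335 0.16" --pt "0.036 -0.335 0.22" --pt "0.036 -0.335 0.259" --pt "0.036 -0.335 0.259" --roll '[0,0,0,0,0,0,0,0,0,0]' --grip 1

```text
clock: 23.25
tool_pos: [0.4664, 0.0946, 0.0958]
tcp_rot: [-2.154, -2.284, 0.003]
ft_force: [-1.0, -1.1, -0.1]
gripper_width: 0.009
```

>>> move_arm --pt "0 0.04 0" --pt "0 0.07 0" --pt "0 0.1 0" --pt "0 0.14 0" --pt "0 0.18 0" --pt "0 0.22 0" --pt "0 0.26 0" --pt "0 0.29 0" --pt "0 0.315 0" --pt "0 0.335 0" --roll '[0,0,0,0,0,0,0,0,0,0]'

```text
clock: 24.5
tool_pos: [0.6013, 0.1024, 0.0971]
tcp_rot: [-2.156, -2.285, 0.0]
ft_force: [-1.8, -0.9, 0.4]
gripper_width: 0.01
```

Run:
```python
from h import *
rel(wld([20,37.5]),.1,np.pi/2+TH)
```

```text
24.5 [0.6013 0.1024 0.0971] [-2.156 -2.285  0.   ] F [-1.8 -0.9  0.4] w 0.01 q [-0.03  0.41  1.62 -0.    1.11 -1.65]
cab [ 0.4 37.5] z 0.0971 yaw 1.629 shift [-0.     0.049 -0.007] roll 0.001
```

>>> move_arm --pt "0 0.015 0" --pt "0 0.025 0" --pt "0 0.032 0" --pt "0 0.038 0" --pt "0 0.042 0" --pt "0 0.045 0" --pt "0 0.048 0" --pt "0 0.05 0" --pt "0 0.05 0" --pt "0 0.05 0" --roll '[0,0,0,0,0,0,0,0,0,0]'

```text
clock: 25.75
tool_pos: [0.6184, 0.1035, 0.0971]
tcp_rot: [-2.153, -2.283, 0.007]
ft_force: [-11.8, -1.6, 8.4]
gripper_width: 0.006
```

Run:
```python
from h import *
rel(wld([20,37.5]),.1,np.pi/2+TH)
```

```text
25.75 [0.6184 0.1035 0.0971] [-2.153 -2.283  0.007] F [-11.8  -1.6   8.4] w 0.006 q [-0.02  0.45  1.57 -0.    1.13 -1.65]
cab [17.5 37.5] z 0.0971 yaw 1.63 shift [-0.     0.006 -0.007] roll 0.001
```

>>> move_arm --pt "0 -0.03 0" --pt "0 -0.06 -0.06" --pt "0 -0.1 -0.15" --pt "0.02 -0.15 -0.25" --pt "0.08 -0.25 -0.25" --pt "0.17 -0.35 -0.25" --pt "0.27 -0.43 -0.25" --pt "0.35 -0.5 -0.25" --pt "0.42 -0.55 -0.25" --pt "0.455 -0.575 -0.25" --roll '[0,0,0.1,0.21,0.32,0.43,0.54,0.65,0.76,0.87]'

```text
clock: 27.0
tool_pos: [0.3793, 0.2732, 0.1973]
tcp_rot: [-3.114, -0.405, -0.002]
ft_force: [0.1, 0.1, -0.4]
gripper_width: 0.004
```

Run:
```python
from h import *
door()
rel(wld(doorP(1.8,215,-42)),.1,np.pi/2+TH-1.6)
T=cloud(read_camera('scene')); m=(T[...,2]>.112)&(T[...,2]<.135); p=cab(T[m]); k=(p[:,0]>0)&(p[:,0]<75)&(abs(p[:,1]-37)<20); print('tab',k.sum(),p[k].mean(0),p[k].min(0),p[k].max(0))
```

```text
door n 478 ang [1.674 1.764 1.826]
27.05 [0.3785 0.2741 0.1973] [-3.115e+00 -3.940e-01 -1.000e-03] F [-1.3  2.2 -0.5] w 0.006 q [ 0.37 -0.02  1.91  0.    1.25  0.12]
cab [-212.2  221.5] z 0.1973 yaw 0.252 shift [0.011 0.007 0.243] roll 0.142
tab 102 [47.60920084 40.14731438] [27.77385448 33.32011238] [64.2409119  44.69233546]
```

The tab is back at cabinet x 28-64, so the shelf is home. I'll lower the fingers outside the door.

>>> move_arm --pt "0.01 0.0 0.05" --pt "0.01 0 0.1" --pt "0.01 0 0.16" --pt "0.01 0 0.21" --pt "0.01 0 0.243" --pt "0.01 0 0.243" --pt "0.01 0 0.243" --pt "0.01 0 0.243" --pt "0.01 0 0.243" --pt "0.01 0 0.243" --roll '[0.07,0.142,0.142,0.142,0.142,0.142,0.142,0.142,0.142,0.142]'

```text
clock: 28.35
tool_pos: [0.3846, 0.273, 0.1002]
tcp_rot: [-3.141, -0.063, -0.001]
ft_force: [0.8, -0.3, 0.1]
gripper_width: 0.005
```

Run:
```python
from h import *
s=st(); y=yaw(s); c=cab(s['tool_pos']); b=y-TH  # yaw in cabinet frame
tx=np.array([np.cos(b),np.sin(b)]);ty=np.array([np.sin(b),-np.cos(b)]); print(c,y)
for ph in np.r_[1.8,1.7:0.19:-.1,.12,.05,0]:
    d=(doorP(ph,208,-17)-c)/400; print(round(ph,2),round(d@tx,3),round(d@ty,3),'roll',round((b-(np.pi/2-ph))/(np.pi/2),3))
```

```text
28.35 [0.3846 0.273  0.1002] [-3.141e+00 -6.300e-02 -1.000e-03] F [ 0.8 -0.3  0.1] w 0.005 q [0.36 0.13 1.97 0.   1.03 0.32]
[-206.23997078  220.11937483] 0.03993612316469598
1.8 0.001 0.066 roll 0.135
1.7 -0.011 0.116 roll 0.071
1.6 -0.019 0.168 roll 0.008
1.5 -0.021 0.22 roll -0.056
1.4 -0.018 0.272 roll -0.12
1.3 -0.01 0.324 roll -0.183
1.2 0.003 0.374 roll -0.247
1.1 0.021 0.423 roll -0.311
1.0 0.044 0.47 roll -0.374
0.9 0.072 0.514 roll -0.438
0.8 0.104 0.555 roll -0.502
0.7 0.139 0.593 roll -0.565
0.6 0.179 0.628 roll -0.629
0.5 0.222 0.658 roll -0.693
0.4 0.267 0.683 roll -0.756
0.3 0.315 0.704 roll -0.82
0.2 0.364 0.72 roll -0.884
0.12 0.405 0.73 roll -0.934
0.05 0.441 0.735 roll -0.979
0.0 0.467 0.737 roll -1.011
```

>>> move_arm --pt "0.0 0.066 0" --pt "-0.011 0.116 0" --pt "-0.019 0.168 0" --pt "-0.021 0.22 0" --pt "-0.018 0.272 0" --pt "-0.01 0.324 0" --pt "0.003 0.374 0" --pt "0.021 0.423 0" --pt "0.044 0.47 0" --pt "0.072 0.514 0" --roll '[0.06,0.05,0.0,-0.06,-0.12,-0.18,-0.25,-0.31,-0.37,-0.44]'

```text
clock: 29.6
tool_pos: [0.4213, 0.0681, 0.0999]
tcp_rot: [-2.932, -1.128, 0.001]
ft_force: [-0.0, 1.5, 0.0]
gripper_width: 0.003
```

Run:
```python
from h import *
door(); s=st(); y=yaw(s); c=cab(s['tool_pos']); b=y-TH  # yaw in cabinet frame
tx=np.array([np.cos(b),np.sin(b)]);ty=np.array([np.sin(b),-np.cos(b)]); print(c,y)
for ph in np.r_[.8:0.19:-.1,.12,.05,0]:
    d=(doorP(ph,208,-17)-c)/400; print(round(ph,2),round(d@tx,3),round(d@ty,3),'roll',round((b-(np.pi/2-ph))/(np.pi/2),3))
```

```text
door n 42 ang [0.792 0.855 0.96 ]
29.65 [0.4232 0.0665 0.1004] [2.929e+00 1.133e+00 2.000e-03] F [ 1.1 -1.6  0.4] w 0.004 q [-0.12  0.04  2.08 -0.    1.02 -0.86]
[-179.39458195   11.74774503] 0.738107481046369
0.8 -0.002 0.045 roll -0.057
0.7 0.001 0.097 roll -0.121
0.6 0.01 0.149 roll -0.184
0.5 0.023 0.199 roll -0.248
0.4 0.041 0.248 roll -0.312
0.3 0.064 0.295 roll -0.375
0.2 0.092 0.339 roll -0.439
0.12 0.117 0.372 roll -0.49
0.05 0.141 0.4 roll -0.535
0.0 0.16 0.418 roll -0.566
```

>>> move_arm --pt "-0.002 0.045 0" --pt "0.001 0.097 0" --pt "0.01 0.149 0" --pt "0.023 0.199 0" --pt "0.041 0.248 0" --pt "0.064 0.295 0" --pt "0.092 0.339 0" --pt "0.1 0.35 0" --pt "0.1 0.35 0" --pt "0.1 0.35 0" --roll '[-0.06,-0.12,-0.18,-0.25,-0.31,-0.37,-0.44,-0.5,-0.566,-0.566]'

```text
clock: 30.9
tool_pos: [0.5444, -0.0085, 0.0998]
tcp_rot: [-2.168, -2.273, 0.0]
ft_force: [0.3, -0.3, 0.3]
gripper_width: 0.005
```

Run:
```python
from h import *
door(); rel(wld([-24,-78]),.1,np.pi/2+TH)
```

```text
door n 92 ang [0.105 0.192 0.251]
30.95 [ 0.5444 -0.0085  0.0999] [-2.169 -2.272  0.   ] F [-0.2  0.3  0.6] w 0.005 q [-0.23  0.28  1.79  0.    1.07 -1.85]
cab [-62.7 -70.1] z 0.0999 yaw 1.617 shift [-0.019  0.097 -0.   ] roll -0.007
```

Door is at about 0.19. Now press it shut over the hook along cabinet +x.

>>> move_arm --pt "-0.01 0.02 0" --pt "-0.019 0.035 0" --pt "-0.019 0.05 0" --pt "-0.019 0.06 0" --pt "-0.019 0.07 0" --pt "-0.019 0.08 0" --pt "-0.019 0.088 0" --pt "-0.019 0.095 0" --pt "-0.019 0.1 0" --pt "-0.019 0.1 0" --roll '[0,0,0,0,0,0,0,0,0,0]'

```text
clock: 32.2
tool_pos: [0.5813, -0.0149, 0.0999]
tcp_rot: [-2.161, -2.272, 0.01]
ft_force: [-19.1, -3.0, 12.8]
gripper_width: 0.006
```

Run:
```python
from h import *
door(); rel(wld([-24,-78]),.1,np.pi/2+TH)
```

```text
door n 119 ang [-0.028  0.029  0.076]
32.25 [ 0.5813 -0.0149  0.1   ] [-2.161 -2.272  0.01 ] F [-19.1  -3.3  13.5] w 0.002 q [-0.23  0.36  1.69 -0.    1.1  -1.85]
cab [-26.2 -78.5] z 0.1 yaw 1.621 shift [ 0.001  0.006 -0.   ] roll -0.004
```

>>> move_arm --pt "0 0.003 0" --pt "0 0.006 0" --pt "0 0.008 0" --pt "0 0.01 0" --pt "0 0.01 0" --pt "0 0.01 0" --pt "0 0.01 0" --pt "0 0.01 0" --pt "0 0.01 0" --pt "0 0.01 0" --roll '[0,0,0,0,0,0,0,0,0,0]'

```text
clock: 33.5
tool_pos: [0.5812, -0.0149, 0.1]
tcp_rot: [-2.156, -2.268, 0.02]
ft_force: [-38.9, -5.9, 28.5]
gripper_width: 0.0
```

Run:
```python
from h import *
door(); rel(wld([-24,-78]),.1,np.pi/2+TH)
```

```text
door n 120 ang [-0.029  0.026  0.085]
33.55 [ 0.5811 -0.0149  0.0999] [-2.156 -2.267  0.02 ] F [-38.   -5.9  28.9] w 0.002 q [-0.23  0.37  1.68 -0.01  1.11 -1.85]
cab [-26.4 -78.5] z 0.0999 yaw 1.621 shift [ 0.001  0.006 -0.   ] roll -0.004
```

>>> move_arm --pt "0 -0.03 0" --pt "0 -0.07 0" --pt "0 -0.12 0" --pt "0 -0.2 -0.05" --pt "0 -0.3 -0.15" --pt "0 -0.4 -0.25" --pt "0 -0.45 -0.3" --pt "0 -0.45 -0.3" --pt "0 -0.45 -0.3" --pt "0 -0.45 -0.3" --roll '[0,0,0,0,0,0,0,0,0,0]'

```text
clock: 34.8
tool_pos: [0.4092, -0.023, 0.2188]
tcp_rot: [-2.165, -2.274, 0.001]
ft_force: [0.2, -0.1, -0.1]
gripper_width: 0.007
```

Run:
```python
from h import *
st(); door()
c=snap('scene'); T=cloud(c)
def reg(T,x0,x1,y0,y1,z0,z1):
    p=np.c_[cab(T.reshape(-1,3)),T.reshape(-1,3)[:,2]*1000]
    k=(p[:,0]>x0)&(p[:,0]<x1)&(p[:,1]>y0)&(p[:,1]<y1)&(p[:,2]>z0)&(p[:,2]<z1); return p[k]
P0=np.load('scene_P.npy')
for n,t in(('before',P0),('now',T)):
    q=reg(t,28,58,-95,-55,90,125); print(n,'plate z',len(q),np.median(q[:,2]) if len(q) else 0)
    q=reg(t,-40,5,-130,60,146,154); k=np.polyfit(q[:,1],q[:,0],1); print('door top line',len(q),k.round(4), np.polyval(k,[-120,0]).round(1))
    q=reg(t,20,70,20,55,112,135); print('tab',len(q),q[:,0].min(),q[:,0].max())
im=c['pixels'][150:320,130:340,::-1]; cv2.imwrite('pics/s5.png',cv2.resize(im,None,fx=3.5,fy=3.5,interpolation=cv2.INTER_CUBIC))
```

```text
34.8 [ 0.4092 -0.023   0.2188] [-2.165e+00 -2.274e+00  1.000e-03] F [ 0.2 -0.1 -0.1] w 0.007 q [-0.35 -0.19  2.02  0.    1.32 -1.97]
door n 301 ang [-0.015  0.02   0.063]
before plate z 138 114.9760596871603
door top line 397 [-2.2000e-03 -6.2877e+00] [-6.  -6.3]
tab 100 20.461813928689413 56.67326439574527
now plate z 135 115.02087151397411
door top line 387 [-0.0082 -5.4506] [-4.5 -5.5]
tab 101 27.13325193332386 64.56422903595326
```

View pics/s5.png

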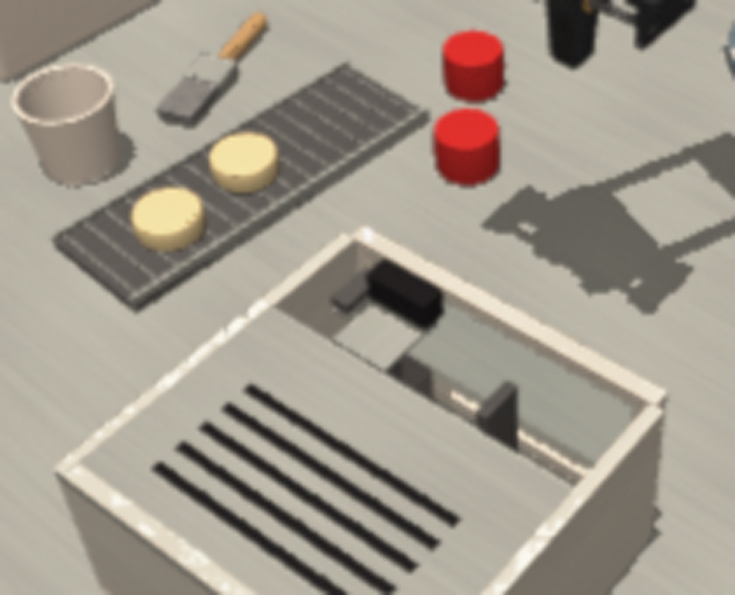

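The last look shows the door flush, the catch plate up at 115 mm, the tab at its home position, and the flat cheeses in place on the tray. Handing in.

```bash
python3 -c "
from h import *
print(ticket.finish_job())"
```

```text
the job is handed in; nothing more can be done
None
```

The tall cheese is in the cabinet, the shelf is pushed home and the door is shut. I handed the job in at about 35 s of the 72 s allowed.

I held the catch down while drawing the door by its black block, and swung the door to about 1.8 rad. Then I pulled the shelf to its stop by the tab and stood the cheese on its front part. It sits about 15 mm off centre towards -y, so the gripper body cleared the cabinet's side wall. After that I pushed the shelf in by the tab and pressed the door shut over its hook.

Last checks:
- **Shelf:** the tab spans cabinet x 27–64 mm; its home position is 27–63 mm. The shelf had started about 7 mm out.
- **Door:** it did not move under a 39 N push with the fingers. In the final scene view its top edge is parallel to the cabinet front to within about 0.01 rad. The top camera read about 0.02 rad, but its spread was several times that.
- **Catch:** the plate is back up at 115 mm. I did not tug the door to test the latch.
- **Cheese:** it was upright after release; I did not see it again once the shelf went under the top panel.
- **Other items:** in the last picture the flat cheeses, mould and brush look unmoved. The bottle, jar and bowl were outside that picture and were not rechecked.

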